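Catch a spring channel nut in the counter rail

ROBOT

A 6-joint arm with a two-finger parallel gripper is mounted at the origin on the work surface. World frame = base frame: x ahead of the robot, y to its left, z up, the work surface at z = 0. Lengths are in m, angles in rad, forces in N, time in s.
With the tool pointing down it reaches from about 0.35 to 0.975 m from the base axis. Payload 17.4 kg.
Tool frame: the origin (TCP) lies between the finger pads; the fingertips stand 19 mm ahead of it and the grasp point (between the pads) is the TCP; z points along the fingers, y is the line along which they close (so a half turn about z gives the same grasp; the last joint's range is limited). The gripper opens to 85 mm and grips with 20 to 120 N. Pads are 22 mm wide; open, the fingers measure 114 mm over their backs; the gripper's body (76 mm by 85 mm) begins 54 mm behind the grasp point. The pads swing forward as they close: fully open they stand 13 mm farther back than shut.
Start: joints at [-1.226, 0.116, 1.442, -0, 1.584, -0.038], TCP at [0.252, -0.626, 0.25] pointing down, gripper open.
Joint ranges: [-2.83, 2.83], [-0.83, 2.19], [0.07, 2.5], [-1.14, 4.28], [0.01, 3], [-2.97, 2.97]. Speed limits (rad/s): [1.89, 1.89, 2.22, 3.14, 3.14, 3.14].

INTERFACE

Orientations are given as a unit quaternion [w, x, y, z].
In Python, from station import r gives the robot as it stands.
- The arm moves only by the tool step_arm, never from a script. Its argument "rows" is text: rows parted by semicolons, each of 5 numbers parted by spaces: the shift along the tool's x, y, z in cm, then the turn about the tool's z in degrees, then the finger opening in cm, from 0 to 8.54. A call has 1 to 20 rows; each row is the pose to reach, as a shift and turn from the pose commanded when the call began, along the tool's axes at that moment; what a row does not reach only later rows make up. A row lasts 1/12 s, in which the tool goes at most 41.7 mm and 7.16 degrees, less where a joint would pass 70% of its speed; a pose out of reach is approached as far as the arm can. A call with a gripper value outside its range is refused whole. The fingers move at their own pace and stop on an object; "squeeze" is the grip in N (left out, the last holds). Time passes only in rows, so rows that repeat a pose let the fingers close. It gives the time, the measured TCP pose, the force, the opening and the grip force at its end, in the units of the state.
- r.state(): the state, without advancing time (a new reading comes with each control period).
- r.capture(name): name is "scene" or "top" or "wrist"; returns a dict with "img" (384x512x3 uint8, blue, green, red), "vertical_fov" (degrees; the focal length in pixels is half the picture's height over the tangent of half this angle, whatever the lens; pixels are square), "cx", "cy" (the principal point, pixels), "origin" and "rotation" of the camera in the world. Camera axes: x right, y down, z forward; pixel columns grow to the right and rows downward; lengths in m; the calibration is good to about 2 mm. A picture is of the moment at which its call begins. There is no depth.
- r.finish_job(): hands the job in; it is judged then, once.
The state is a dict: "t": time; "joints": joint angles; "qvel": joint speeds; "effort": joint torques, N m; "eef_pos": TCP position; "orientation": TCP orientation; "ft_force": force on the tool from outside, world axes, zero at the start; "wrist_torque": the same for the moment, N m; "width": finger opening in m; "grasp_force": force on a finger pad.
Only numpy, scipy, OpenCV 4.12 (cv2) and the standard library are available. Lean on these libraries where they do the work, as an engineer would, in place of code of your own. Each camera call takes 0.05 s, during which the arm holds its last target. There are 200 camera calls.

TASK

The next screen post on this counter needs its channel nut: take the nut by its wing, lower it lengthwise through the slot of the rail in line with the pencil lines on the two tape tabs, push it down against its spring collar until it is clear under the lips, turn it a quarter turn clockwise (seen from above) so that it lies square across the slot, let it rise until its grooves catch both lips, and let go of it. Go gently, by feel: never push or twist the nut against the rail with more than 35 N, and leave the other things on the counter where they are.

Things in the scene. Friction and masses are not known exactly. Their poses are not given: they have to be found in the camera images.
- nut: Spring channel nut, some 70 g, upright on the counter. Origin: centre of its underside; x along its length, z up. Steel nut 35 long x 20.4 wide x 9 high. Two grooves cross its top, centred 12.35 either side of the middle, 5.1 wide, floor at z 6.5. Its +x-y and -x+y corners are cut off: between the channel walls it turns only clockwise, to about 94 deg. Half a turn makes no difference.
- nut_wing (a point): Point on the nut 37 above its origin: middle of the black wing grip, a flat slab fixed to the nut, 10 thick (nut's y), 32 long (nut's x), from z 25 to 49 of the nut. Pinch it across the 10. Below it a 10 stem.
- nut_collar (a point): Point on the nut 10.5 above its origin: underside, at rest, of the grey spring collar, a disc 32 across, 4 thick, round the stem under the wing. It lands on the channel's top and slides up the stem as the nut is pushed down: 2 N at first, 1.3 N more per mm, solid at 8 mm (12.4 N). Nut clear under the lips: collar up 5.5 mm (9.1 N) or more. Nut caught on the lips: up 3 mm.
- rail: Rail for screen posts. Origin: underside of its fixed base strip (560 x 80 x 5 thick), in the middle, on the counter; x along the rail, z up. On the strip lies an open-topped strut channel 506 long. A post socket stands on its -x end (x -237 to -147, up to z 105). Nut origin above this one: 35.8 when the collar touches the channel, under 30.3 when clear beneath the lips, 32.8 when caught.
- rail_slot (a point): Point 46.3 above the rail's origin: top of the channel, over the strip's centre line. Channel 41.3 wide; slot 22.2 wide between two lips 2.5 thick turned down 7; 36.3 clear between the walls below; floor 38.8 down. The channel is tight and parallel to the strip, but bolted through cross slots: its slot may lie up to 6 mm to either side (rail's y) of this point, which does not tell it.
- mark: Setting-out mark for the nut: two tan tape tabs 19 wide x 45 long with a black pencil line along each, flat on the counter on both sides of the rail. Origin on the strip's centre line at counter height, in line with both lines; axes parallel to the rail's: x along it. The nut's centre belongs within 8 mm of this line along the rail.
- spanner: Bystander: steel spanner lying on the counter. Origin: on its underside.
- stapler: Bystander: black desk stapler 150 x 38 x 65 high. Origin: centre of its underside.
- post_socket: Bystander: loose dark steel post socket, plate 90 x 41 x 6 with a 38 tube, 58 high. Origin: centre of its underside.

How it is judged:
By the outcome, as a careful person would: the job done as asked, in the order asked, and still so for the second after the job is handed in, with the robot touching nothing.
It also fails if it takes over 72 s, if anything falls off the work surface, if the arm or the gripper's body presses on something with over 40 N, if the wrist force passes 120 N, or if a joint passes its speed limit or range.

## Working session

There is one attempt and no reset: what is moved stays moved. The work goes in short steps, Python scripts to look and compute and a tool call to move; the robot and the scene stay as the last step left them, time stands still between calls to the robot, and variables do not carry over. Pictures are saved under pics/ and viewed, at most 10 in all, crops included, and the job is handed in when it is done.

Besides the shell and the picture viewer there is one more tool, called after "Request:" as name(argument=value, ...) on one line, values as JSON. step_arm: Moves the arm, as the interface text tells. Its arguments: {"type":"object","properties":{"rows":{"type":"string"},"squeeze":{"type":"number"}},"required":["rows"]}

```bash
ls; mkdir -p pics
cat > h.py <<'E'
import numpy as np, cv2, math, pickle
from station import r
def cap(n,f):
    c=r.capture(n); cv2.imwrite(f'pics/{f}.png',c['img']); pickle.dump(c,open(f'pics/{f}.pkl','wb')); return c
def ld(f): return pickle.load(open(f'pics/{f}.pkl','rb'))
def foc(c): return c['img'].shape[0]/2/math.tan(math.radians(c['vertical_fov'])/2)
def pt(c,u,v,z):
    f=foc(c); d=np.array(c['rotation'])@np.array([(u-c['cx'])/f,(v-c['cy'])/f,1.]); o=np.array(c['origin'])
    return o+d*(z-o[2])/d[2]
def px(c,p):
    q=np.array(c['rotation']).T@(np.array(p)-np.array(c['origin'])); f=foc(c); return c['cx']+f*q[0]/q[2],c['cy']+f*q[1]/q[2]
E
python3 - <<'E'
from h import *
a=[cap(n,n+'0') for n in('scene','top','wrist')]
for c in a: print(c['vertical_fov'],c['cx'],c['cy'],np.round(c['origin'],3),np.round(c['rotation'],3).tolist())
cv2.imwrite('pics/t2.png',cv2.resize(a[1]['img'],(800,600),interpolation=cv2.INTER_CUBIC))
print(r.state())
E
```

```text
pics
52.9855880725795 252.98782402922797 186.96393690511627 [ 0.923 -0.582  0.737] [-0.392, 0.876, 0.261, -0.107]
49.40348809564587 252.23845977224022 195.22480091284487 [0.418 0.045 1.339] [-0.033, 0.714, -0.699, 0.031]
63.51911212464616 257.32063190556437 188.7754675416149 [ 0.321 -0.598  0.373] [0.121, 0.82, -0.554, -0.083]
{'t': 0.15, 'joints': array([-1.22581964e+00,  1.16386672e-01,  1.44207755e+00,  7.58012009e-06,
        1.58395608e+00, -3.78316727e-02]), 'qvel': array([-0.0005799 , -0.00249849, -0.00352553, -0.00084206,  0.00117319,
        0.00047757]), 'effort': array([ 1.11294517e-03, -7.32511568e+01, -6.32849836e+01, -9.27276210e-05,
        4.99560905e-03,  4.93232164e-06]), 'eef_pos': array([ 0.25206962, -0.62605642,  0.24974569]), 'orientation': array([-4.09534367e-04,  9.81737982e-01,  1.90237651e-01, -5.95574794e-05]), 'ft_force': array([ 0.34973787, -0.47518325, -0.30305147]), 'wrist_torque': array([-0.04214405, -0.00288172,  0.02417101]), 'grasp_force': 0.0, 'width': 0.0853208435112431}
```

View pics/t2.png

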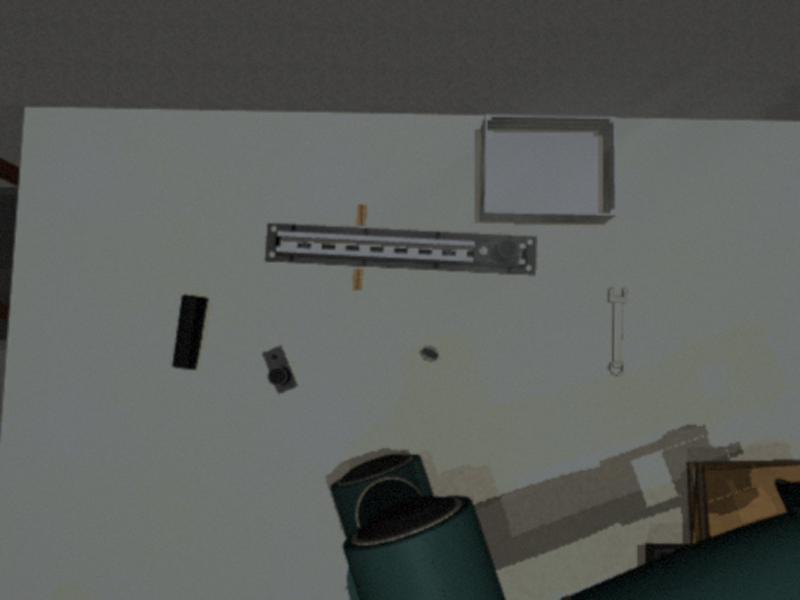

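View pics/scene0.png

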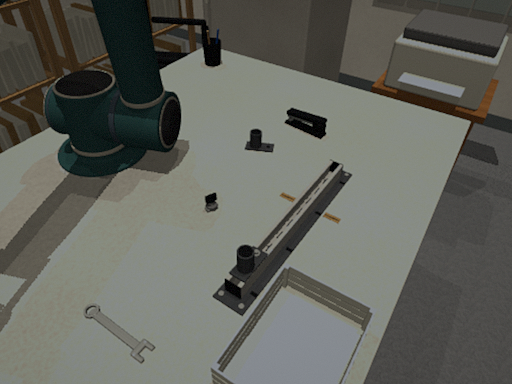

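Top view (800 px scale): the nut is at (429,353), rail strip corners about (268,223), (537,236), (535,274), (266,261), and tabs at (362,214) and (358,279). The socket end is at the right, so rail +x points left. Calibration gives rotation as a quaternion.

```bash
python3 - <<'E'
s=open('h.py').read()
s=s.replace("def foc","from scipy.spatial.transform import Rotation as Ro\ndef RM(c): return Ro.from_quat(np.roll(c['rotation'],-1)).as_matrix()\ndef foc").replace("np.array(c['rotation'])","RM(c)")
open('h.py','w').write(s)
E
python3 - <<'E'
from h import *
c=ld('top0'); k=.64
for n,u,v,z in [('s',268,223,.005),('s',537,236,.005),('s',535,274,.005),('s',266,261,.005),('tabU',362,214,0),('tabL',358,279,0),('nut',429,352,.05),('nut',429,354,.0)]: print(n,pt(c,u*k,v*k,z).round(4))
c=ld('scene0'); print('nutbase',pt(c,211,209,0),'wing',pt(c,211,198,.037))
E
```

```text
s [0.7045 0.3177 0.005 ]
s [ 0.6888 -0.2411  0.005 ]
s [ 0.6092 -0.2371  0.005 ]
s [0.6246 0.3187 0.005 ]
tabU [0.7287 0.123  0.    ]
tabL [0.5918 0.1278 0.    ]
nut [ 0.4433 -0.0191  0.05  ]
nut [ 0.4402 -0.0217  0.    ]
nutbase [ 0.44599788 -0.0246957   0.        ] wing [ 0.44533029 -0.02043456  0.037     ]
```

Request:
step_arm(rows="37.3 -41.7 0 -68 8.5;37.3 -41.7 0 -68 8.5;37.3 -41.7 0 -68 8.5;37.3 -41.7 0 -68 8.5;37.3 -41.7 0 -68 8.5;37.3 -41.7 0 -68 8.5;37.3 -41.7 0 -68 8.5;37.3 -41.7 0 -68 8.5;37.3 -41.7 0 -68 8.5;37.3 -41.7 0 -68 8.5;37.3 -41.7 0 -68 8.5;37.3 -41.7 0 -68 8.5;37.3 -41.7 0 -68 8.5;37.3 -41.7 0 -68 8.5;37.3 -41.7 0 -68 8.5;37.3 -41.7 0 -68 8.5;37.3 -41.7 0 -68 8.5;37.3 -41.7 0 -68 8.5")

```text
t: 1.65
eef_pos: [0.4421, -0.1009, 0.2502]
orientation: [-0.0, 0.708, 0.706, -0.0]
ft_force: [-0.2, 0.2, 0.4]
width: 0.085
grasp_force: 0.0
```

Run:
```python
from h import *
c=cap('wrist','w1'); print(np.round(c['origin'],4),RM(c).round(3).tolist()); print(r.state()['eef_pos'],r.state()['orientation'], r.state()['ft_force'])
cv2.imwrite('pics/w1b.png',cv2.resize(c['img'],(800,600),interpolation=cv2.INTER_CUBIC))
```

```text
[ 0.4422 -0.0267  0.374 ] [[1.0, -0.002, -0.002], [-0.003, -0.957, -0.289], [-0.001, 0.289, -0.957]]
[ 0.44210567 -0.10094896  0.25025229] [-1.70071460e-05  7.08071915e-01  7.06140324e-01 -7.82704337e-05] [0.0237521  0.32314646 0.48052946]
```

View pics/w1b.png

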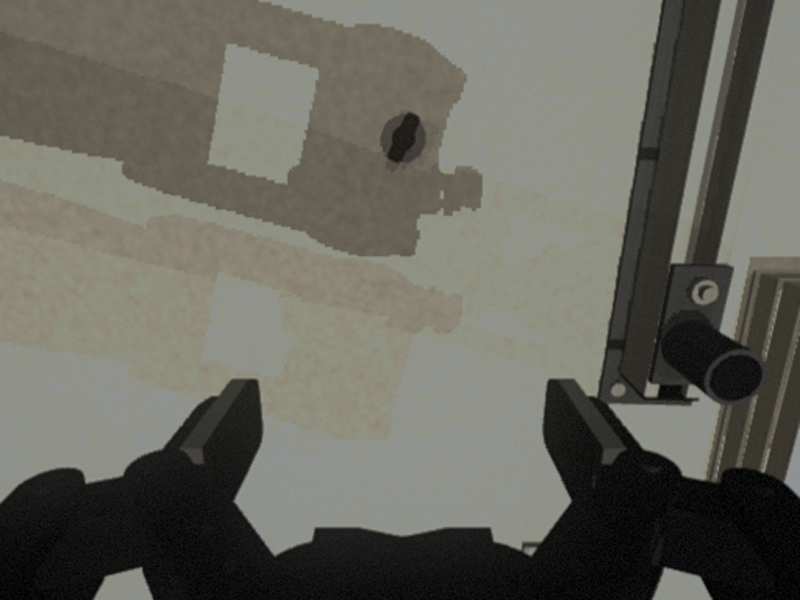

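The nut shows at (403,138), wing running from about (413,115) to (393,161); the rail is at the right. Refine the wing by segmentation.

Run:
```python
from h import *
c=ld('w1'); g=c['img'].max(2)
x0,y0=240,66; s=g[y0:112,x0:280]
for row in s[2:42,2:38]: print(' '.join('%3d'%v for v in row))
b=cv2.resize(c['img'][60:120,225:295],None,fx=10,fy=10,interpolation=cv2.INTER_CUBIC); cv2.imwrite('pics/w1c.png',cv2.convertScaleAbs(b,alpha=1.8))
```

```text
113 114 114 112 111 110 110 110 110 114 112 114 116 115 115 113 114 114 115 114 114 111 115 116 119 119 120 117 114 112 112 111 112 116 116 112
113 112 111 111 111 111 111 111 111 114 112 117 116 116 117 110 114 114 117 113 113 113 115 115 117 122 120 119 116 113 113 112 114 115 117 114
113 114 115 114 113 109 111 109 113 110 113 114 115 114 109 105 108 109 111 110 112 116 111 117 119 120 116 118 117 112 113 113 112 116 117 117
113 114 115 116 113 113 111 111 110 112 114 115 114 112  98 101 101 102  97  86  96 101 113 117 120 117 119 119 119 114 115 116 115 117 117 117
113 114 114 115 117 112 112 111 108 109 112 113 113 104  93  87  91  97  74  53  57  67  78 102 116 120 120 119 117 115 112 114 112 116 118 118
111 113 114 114 116 112 113 111 111 112 111 113 110  98  84  74  74  68  45  33  35  36  47  65  86 104 117 119 119 117 113 113 112 117 118 115
111 112 114 115 115 114 114 113 111 106  95  95  84  80  72  72  66  44  32  32  33  32  32  35  45  72 102 118 118 116 115 113 110 116 115 114
113 112 115 116 114 115 112 113 107  91  76  76  70  75  73  76  58  33  29  30  33  33  34 
[... 3959 characters left out ...]
  92  81  83  74  66  48  40  39  48  59  63  61  64  68  69  83  93 100 104 106 104 103 103 101 102 111 110 111 111 114 113
104 104 104 102  98  85  84  85  81  83  77  71  62  70  84  88  84  80  84  83  89 102 102 107 106 104 101 104 102 108 108 110 113 109 112 113
102 102 101 103  97  83  84  82  83  82  83  83  81  80  90  90  87  88  90  98  96 101 103 105 107 104 104 102 105 113 112 109 108 112 110 110
103 103 104 102  97  84  81  82  81  83  84  84  88  94  95  85  86  89  97 100 100 101 102 110 113 111 110 108 109 115 114 110 112 107 103 104
101 104 102 101  99  86  84  86  84  84  84  86  86 101  96  85  84  90 100 102 102 104 105 111 113 111 115 112 113 111 111 110 109 106 100 102
```

View pics/w1c.png

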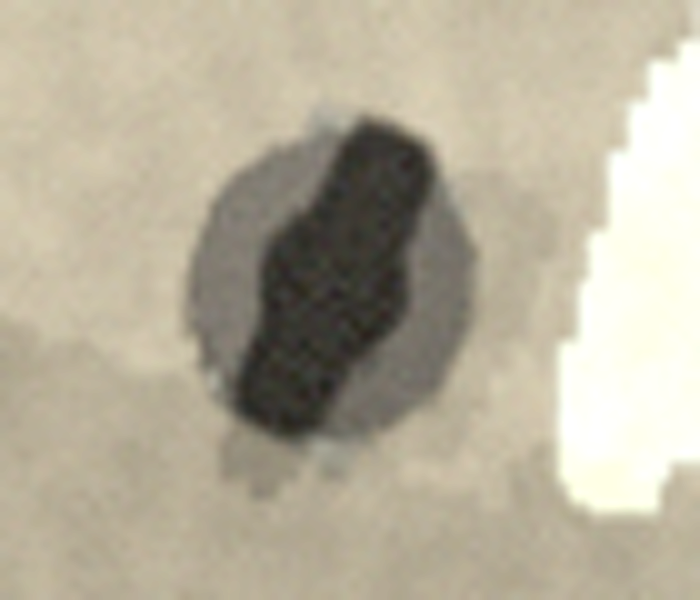

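The wing's ends are at crop (402,130) and (270,420) (10x, offset 225,60), and the collar disc is centred near (333,287).

Run:
```python
from h import *
c=ld('w1'); g=c['img'].max(2)[60:120,225:295]
m=(cv2.resize(g,None,fx=10,fy=10,interpolation=cv2.INTER_CUBIC)<50).astype(np.uint8)
n,l,s,ce=cv2.connectedComponentsWithStats(m); i=1+np.argmax(s[1:,4]); ys,xs=np.where(l==i)
P=np.array([pt(c,225+x/10-.45,60+y/10-.45,.047)[:2] for x,y in zip(xs[::7],ys[::7])])
m=P.mean(0); w,v=np.linalg.eigh(np.cov((P-m).T)); a=v[:,1]; print(m,np.degrees(np.arctan2(a[1],a[0])),'len',np.ptp(P@a),'wid',np.ptp(P@v[:,0]),len(xs))
rect=cv2.minAreaRect(P.astype(np.float32)*1000); print(rect)
cc=ld('top0');
```

```text
[ 0.44255227 -0.01986018] 64.23917925554476 len 0.031072175837805832 wid 0.015076611995185507 35395
((442.4959716796875, -19.945863723754883), (31.18191909790039, 14.816749572753906), 52.814178466796875)
```

Request:
step_arm(rows="8.1 0 4 25.4 8.5;8.1 0 8 25.4 8.5;8.1 0 12 25.4 8.5;8.1 0 15 25.4 8.5;8.1 0 15 25.4 8.5;8.1 0 18 25.4 6;8.1 0 20 25.4 5;8.1 0 20.6 25.4 4;8.1 0 20.6 25.4 4;8.1 0 20.6 25.4 3.5;8.1 0 20.6 25.4 3;8.1 0 20.6 25.4 3", squeeze=40)

```text
t: 2.7
eef_pos: [0.4432, -0.0193, 0.0458]
orientation: [0.001, 0.846, 0.534, 0.001]
ft_force: [0.2, -0.4, -0.2]
width: 0.0301
grasp_force: 0.0
```

Run:
```python
from h import *
c=cap('wrist','w2'); s=r.state(); print(s['eef_pos'],s['orientation'],s['ft_force'],s['width'])
cv2.imwrite('pics/w2b.png',cv2.convertScaleAbs(cv2.resize(c['img'][180:384,120:392],(800,600),interpolation=cv2.INTER_CUBIC),alpha=1.8))
```

```text
[ 0.44309257 -0.01922348  0.04558396] [6.02400053e-04 8.45640875e-01 5.33751442e-01 7.38617009e-04] [-0.11946629 -0.16912437  0.24466781] 0.029903033511053195
```

View pics/w2b.png

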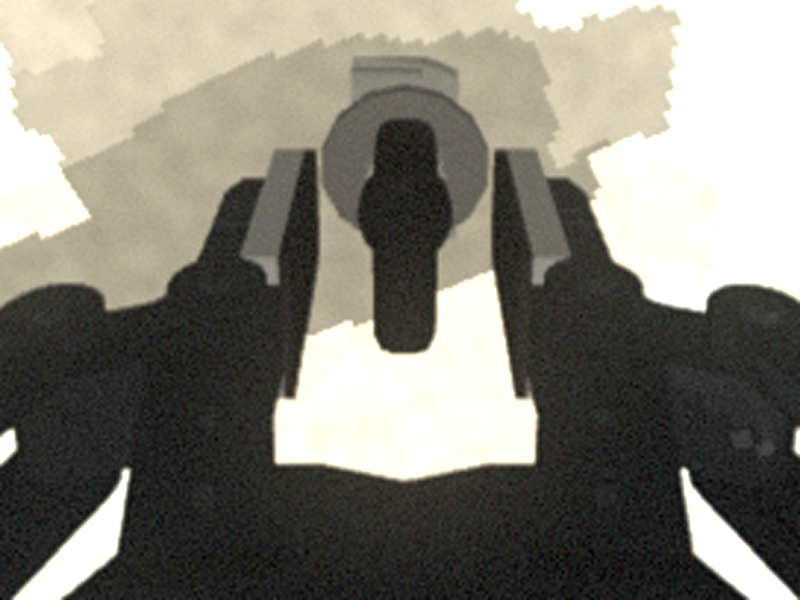

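The wing is centred between the pads and parallel to them; the hub sits below the wing. Close.

Request:
step_arm(rows="0 0 0 0 1.5;0 0 0 0 0.8;0 0 0 0 0.8;0 0 0 0 0.8;0 0 0 0 0.8;0 0 0 0 0.8", squeeze=60)

```text
t: 3.25
eef_pos: [0.4428, -0.019, 0.045]
orientation: [0.0, 0.846, 0.534, 0.0]
ft_force: [-1.5, 0.3, 6.7]
width: 0.0088
grasp_force: 48.5
```

Request:
step_arm(rows="0 0 -1 0 0.5;0 0 -4 0 0.5;0 0 -8 0 0.5;0 0 -11.5 0 0.5;2 1.7 -11.5 -4 0.5;5 4.2 -11.5 -8 0.5;8 6.7 -11.5 -12 0.5;11 9.2 -11.5 -16 0.5;14 11.7 -11.5 -20 0.5;17 14.2 -11.5 -24 0.5;18.2 15.3 -11.5 -24 0.5;18.2 15.3 -11.5 -24 0.5;18.2 15.3 -11.5 -24 0.5;18.2 15.3 -11.5 -24 0.5")

```text
t: 4.42
eef_pos: [0.6583, 0.0793, 0.1595]
orientation: [-0.0, 0.716, 0.698, -0.0]
ft_force: [0.2, -0.1, -0.2]
width: 0.009
grasp_force: 58.8
```

Run:
```python
from h import *
c=cap('wrist','w3'); s=r.state(); print(s['eef_pos'],s['orientation'],s['ft_force'],s['wrist_torque'],s['width'],s['grasp_force'],c['origin'])
cv2.imwrite('pics/w3b.png',cv2.convertScaleAbs(cv2.resize(c['img'],(800,600),interpolation=cv2.INTER_CUBIC),alpha=1.5))
```

```text
[0.65816686 0.07917146 0.15967704] [-1.06191005e-05  7.16251194e-01  6.97842551e-01 -3.20215934e-05] [-0.73628651  0.64195483 -1.05464648] [0.00104881 0.06506188 0.01890099] 0.008601593570969202 58.763601779937744 [0.66017933 0.15350296 0.28326001]
```

View pics/w3b.png

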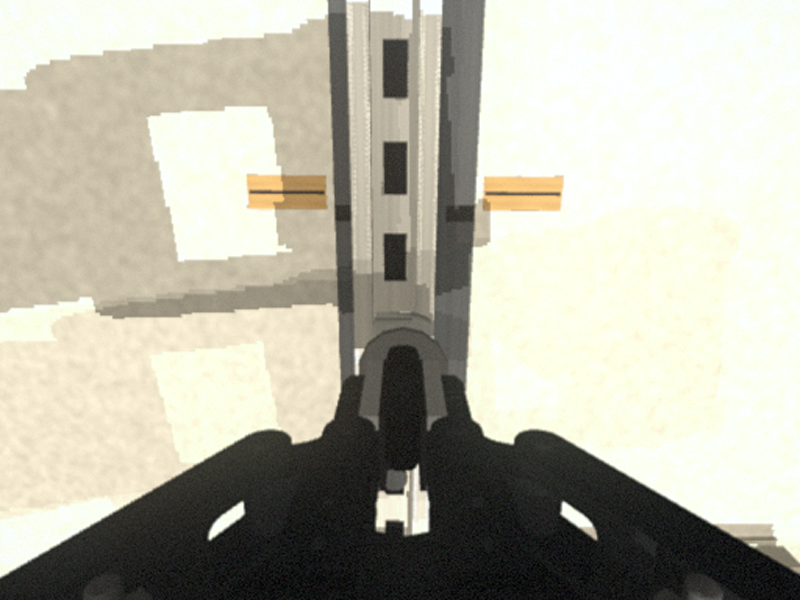

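Pencil lines lie at y≈191.5 (left, x 248–326) and 193 (right, x 485–562). The channel spans about x 347–441, left of the strip's middle. Get the slot edges from a closer look.

Run:
```python
from h import *
c=ld('w3'); g=c['img']
for n,u,v in [('L0',250,191.5),('L1',325,191.5),('R0',486,192.5),('R1',561,193.5)]: print(n,pt(c,(u+.5)*.64-.5,(v+.5)*.64-.5,0).round(4))
b=cv2.resize(g[90:165,200:320],(800,500),interpolation=cv2.INTER_CUBIC); cv2.imwrite('pics/w3c.png',cv2.convertScaleAbs(b,alpha=1.4))
for a,bb in((18,26),(118,124),(128,134),(160,166)): print(a,g[a:bb].max(2).mean(0)[208:314].astype(int).tolist())
```

```text
L0 [0.5719 0.1324 0.    ]
L1 [0.6149 0.1313 0.    ]
R0 [0.7072 0.1283 0.    ]
R1 [0.7503 0.1266 0.    ]
18 [135, 128, 90, 62, 61, 62, 61, 61, 62, 61, 59, 60, 61, 79, 123, 150, 157, 150, 137, 139, 141, 140, 139, 139, 144, 148, 140, 128, 99, 124, 128, 126, 127, 128, 128, 126, 124, 118, 118, 119, 117, 116, 116, 119, 121, 120, 117, 117, 118, 124, 124, 126, 128, 130, 124, 121, 113, 111, 111, 114, 125, 150, 150, 154, 142, 138, 141, 140, 140, 138, 137, 140, 147, 144, 106, 60, 55, 56, 56, 55, 62, 77, 76, 75, 75, 77, 77, 78, 78, 81, 81, 82, 81, 81, 82, 83, 84, 83, 82, 81, 89, 126, 169, 171, 170, 170]
118 [119, 134, 135, 135, 131, 108, 61, 56, 54, 56, 56, 55, 55, 55, 55, 61, 93, 131, 138, 143, 133, 132, 134, 136, 135, 132, 135, 139, 137, 107, 112, 118, 118, 119, 121, 116, 97, 80, 40, 33, 34, 33, 34, 35, 34, 33, 33, 35, 36, 36, 33, 42, 84, 127, 108, 104, 104, 106, 108, 123, 148, 144, 138, 132, 134, 135, 135, 133, 131, 134, 144, 138, 65, 49, 51, 52, 53, 53, 51, 53, 52, 52, 57, 73, 77, 77, 78, 79, 79, 79, 79, 80, 79, 79, 80, 85, 122, 170, 171, 170, 168, 161, 155, 145, 144, 145]
128 [116, 123, 130
[... 259 characters left out ...]
, 103, 103, 128, 143, 142, 135, 132, 134, 134, 134, 131, 132, 139, 141, 119, 60, 50, 51, 51, 53, 50, 47, 46, 46, 45, 49, 64, 68, 67, 62, 61, 63, 61, 63, 62, 63, 62, 63, 82, 127, 147, 137, 135, 132, 113, 116, 118, 127, 138]
160 [132, 130, 130, 129, 130, 130, 124, 78, 57, 53, 54, 54, 55, 55, 54, 53, 58, 90, 133, 140, 129, 126, 128, 130, 130, 130, 132, 135, 136, 124, 92, 115, 116, 115, 117, 117, 114, 94, 37, 29, 28, 29, 29, 30, 29, 30, 29, 31, 29, 29, 29, 49, 87, 98, 93, 89, 90, 89, 99, 125, 128, 126, 116, 118, 119, 119, 118, 119, 124, 126, 117, 58, 48, 50, 51, 51, 51, 50, 51, 51, 51, 49, 50, 50, 52, 52, 52, 53, 52, 54, 54, 56, 65, 77, 123, 171, 171, 171, 169, 170, 170, 169, 169, 168, 169, 169]
```

View pics/w3c.png

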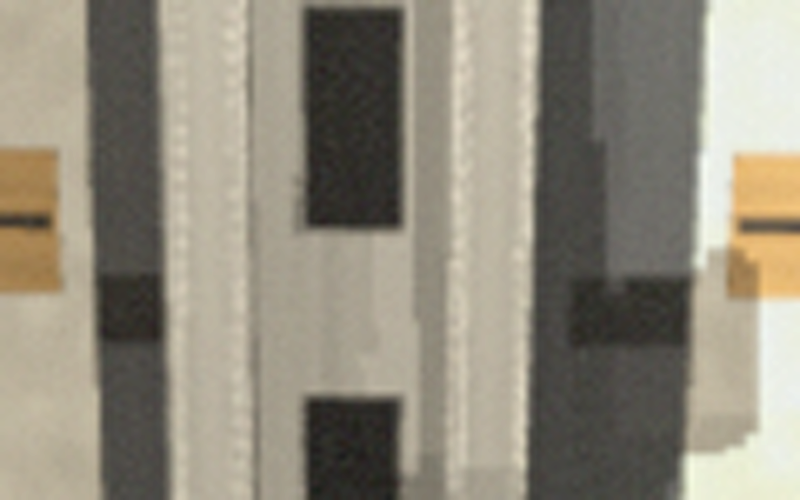

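Slot edges at row 120.5 are x 236.8 and 267.0, with outer edges 224.1 and 279.6; both pairs agree on a slot centre of 251.9. Other rows agree too.

Run:
```python
from h import *
c=ld('w3'); s=r.state()
C=[]
for v,lo,ro,l,q in [(21.5,221.7,282.2,236.1,268.4),(120.5,224.1,279.6,236.8,267),(130.5,224.3,279.1,237,266.8),(162.5,225.3,278.6,237.8,266.5)]:
    a=[pt(c,u,v,.0463)[:2] for u in(lo,ro,l,q)]; m=(a[0]+a[1]+a[2]+a[3])/4; C.append(m); print(m.round(4),[round(1000*np.linalg.norm(a[i+1]-a[i]),1) for i in(0,2)],np.round((a[0]+a[1]-a[2]-a[3])/2*1000,2))
C=np.array(C); k=np.polyfit(C[:,1],C[:,0],1); print('slot heading',90-np.degrees(np.arctan(k[0])))
L=np.array([pt(c,(u+.5)*.64-.5,(v+.5)*.64-.5,0)[:2] for u,v in((250,191.5),(325,191.5),(486,192.5),(561,193.5))]); kl=np.polyfit(L[:,0],L[:,1],1); print('line slope deg',np.degrees(np.arctan(kl[0])))
y=.1297
for _ in range(5): x=np.polyval(k,y); y=np.polyval(kl,x)
print('target',x,y)
# strip
for v,a,b in((120.5,213.7,304),(130.5,213.7,303.6)): print('strip mid',(pt(c,a,v,.005)+pt(c,b,v,.005))/2)
# wing top in the held view: hand-picked symmetric axis
g=c['img'].max(2)
for v in (228,235,250,270): 
    print(v,g[v,238:276].tolist())
h=2*np.arctan2(s['orientation'][2],s['orientation'][1]); print(np.degrees(h), s['eef_pos'])
print(px(c,s['eef_pos']+[0,0,0.003]))
```

```text
[0.6576 0.2019] [np.float64(41.5), np.float64(22.2)] [-0.21  0.01]
[0.6554 0.1354] [np.float64(41.5), np.float64(22.6)] [-0.04  0.  ]
[0.6551 0.128 ] [np.float64(41.4), np.float64(22.5)] [-0.15  0.  ]
[0.6545 0.1034] [np.float64(41.5), np.float64(22.3)] [-0.16  0.  ]
slot heading 88.15865247239427
line slope deg -1.8530458096702485
target 0.6552352824457626 0.12982580977779207
strip mid [0.66064573 0.13210557 0.005     ]
strip mid [0.66025344 0.12342601 0.005     ]
228 [59, 56, 60, 60, 56, 58, 61, 60, 57, 48, 24, 23, 29, 25, 24, 21, 23, 22, 17, 23, 25, 19, 19, 21, 23, 24, 28, 24, 23, 22, 44, 55, 58, 60, 54, 59, 56, 59]
235 [61, 60, 60, 60, 62, 60, 55, 34, 31, 29, 18, 19, 22, 25, 25, 20, 24, 27, 23, 21, 24, 22, 15, 22, 23, 20, 20, 25, 24, 23, 26, 25, 41, 60, 61, 61, 61, 60]
250 [61, 62, 64, 62, 60, 52, 29, 24, 26, 26, 19, 24, 21, 26, 23, 24, 26, 21, 27, 21, 17, 21, 26, 23, 24, 29, 19, 23, 25, 19, 20, 22, 26, 31, 56, 63, 61, 58]
270 [58, 81, 82, 77, 51, 32, 23, 25, 24, 20, 23, 20, 22, 20, 22, 22, 19, 20, 24, 20, 15, 22, 21, 17, 20, 21, 22, 25, 20, 12, 17, 20, 27, 21, 31, 63, 83, 80]
88.50833370484963 [0.65816686 0.07917146 0.15967704]
(np.float64(257.4749788664916), np.float64(271.0251676830739))
```

Request:
step_arm(rows="3 -0.3 0 0.3 0.5;5 -0.43 1 0.35 0.5;5.05 -0.43 3 0.35 0.5;5.05 -0.43 5 0.35 0.5;5.05 -0.43 6.1 0.35 0.5;5.05 -0.43 6.1 0.35 0.5;5.05 -0.43 6.1 0.35 0.5;5.05 -0.43 6.1 0.35 0.5")

```text
t: 5.13
eef_pos: [0.6562, 0.1298, 0.0999]
orientation: [0.0, 0.718, 0.696, 0.001]
ft_force: [-0.6, -0.5, 0.9]
width: 0.0088
grasp_force: 58.8
```

Run:
```python
from h import *
c=cap('wrist','w4'); s=r.state(); print(s['eef_pos'],s['orientation'],s['ft_force'],s['wrist_torque'],s['width'],s['grasp_force'],c['origin'])
h=2*np.arctan2(s['orientation'][2],s['orientation'][1]); print(np.degrees(h))
cv2.imwrite('pics/w4b.png',cv2.convertScaleAbs(cv2.resize(c['img'][140:260,177:337],(800,600),interpolation=cv2.INTER_CUBIC),alpha=1.8))
```

```text
[0.65633706 0.12986951 0.10000876] [5.63696549e-04 7.18376882e-01 6.95653429e-01 8.02924483e-04] [-0.47333186  0.18337514 -0.48496125] [ 0.02212057 -0.00577709 -0.02063855] 0.008748577991599884 58.76278638839722 [0.65833731 0.20392104 0.22375831]
88.15867324414292
```

View pics/w4b.png

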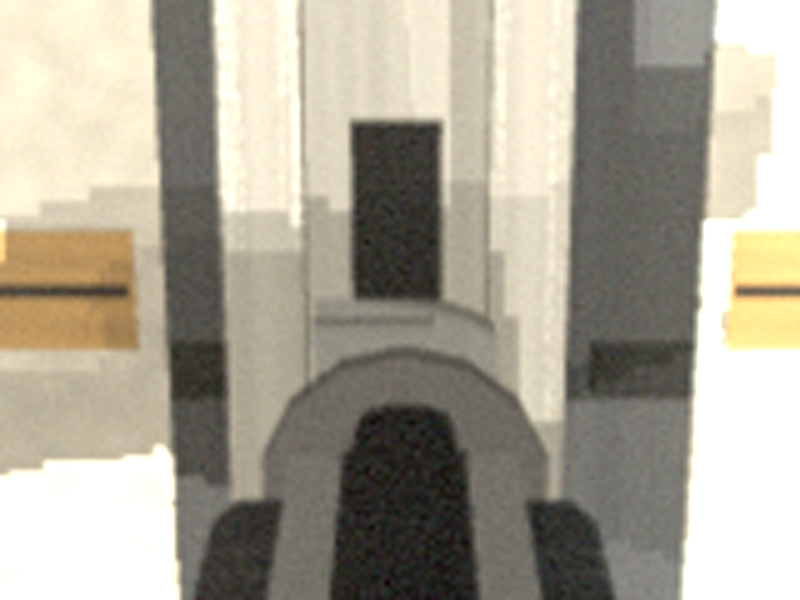

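Nut edges are at x≈313 and 495 and slot edges at 302 and 490, so the nut sits about 1 mm too far to the right. The TCP reading agrees (0.6563 against 0.6552). Shift and lower to the lips.

Request:
step_arm(rows="0 -0.11 0.2 0 0.5;0 -0.11 0.4 0 0.5;0 -0.11 0.6 0 0.5;0 -0.11 0.7 0 0.5;0 -0.11 0.8 0 0.5;0 -0.11 0.9 0 0.5;0 -0.11 1.0 0 0.5;0 -0.11 1.0 0 0.5")

```text
t: 5.85
eef_pos: [0.6547, 0.1301, 0.088]
orientation: [-0.0, 0.718, 0.696, -0.0]
ft_force: [-0.3, -0.1, -0.9]
width: 0.0086
grasp_force: 58.8
```

Request:
step_arm(rows="0 0.03 0.1 0 0.5;0 0.03 0.2 0 0.5;0 0.03 0.3 0 0.5;0 0.03 0.4 0 0.5;0 0.03 0.5 0 0.5;0 0.03 0.5 0 0.5")

```text
t: 6.35
eef_pos: [0.6549, 0.1301, 0.083]
orientation: [-0.0, 0.718, 0.696, -0.0]
ft_force: [-0.6, 0.2, -1.0]
width: 0.0091
grasp_force: 58.8
```

Request:
step_arm(rows="0 0 0.1 0 0.5;0 0 0.2 0 0.5;0 0 0.3 0 0.5;0 0 0.4 0 0.5;0 0 0.5 0 0.5;0 0 0.5 0 0.5")

```text
t: 6.85
eef_pos: [0.6551, 0.1301, 0.0785]
orientation: [0.0, 0.718, 0.696, 0.0]
ft_force: [-0.8, -0.4, 4.2]
width: 0.0091
grasp_force: 59.5
```

Request:
step_arm(rows="0 0 0.1 0 0.5;0 0 0.2 0 0.5;0 0 0.3 0 0.5;0 0 0.4 0 0.5;0 0 0.45 0 0.5;0 0 0.45 0 0.5")

```text
t: 7.35
eef_pos: [0.6552, 0.1302, 0.0745]
orientation: [0.0, 0.718, 0.696, 0.0]
ft_force: [-4.1, -0.9, 9.2]
width: 0.0089
grasp_force: 60.3
```

Request:
step_arm(rows="0 -0.03 0.04 0 0.5;0 -0.03 0.04 3 0.5;0 -0.03 0.04 6 0.5;0 -0.03 0.04 9 0.5;0 -0.03 0.04 12 0.5;0 -0.03 0.04 15 0.5;0 -0.03 0.04 15 0.5")

```text
t: 7.93
eef_pos: [0.6555, 0.1302, 0.0746]
orientation: [0.001, 0.804, 0.595, 0.001]
ft_force: [-0.0, 0.2, 9.9]
width: 0.0088
grasp_force: 60.2
```

Run:
```python
from h import *
s=r.state(); print(s['eef_pos'],s['ft_force'],s['wrist_torque'],s['width'],s['grasp_force'])
```

```text
[0.65547747 0.13023757 0.07458717] [-0.02252522  0.23755357  9.87232732] [-0.06259763  0.03602081 -0.06227647] 0.008818022097177556 60.24733543395996
```

Request:
step_arm(rows="0 0 0.02 4 0.5;0 0 0.02 8 0.5;0 0 0.02 12 0.5;0 0 0.02 16 0.5;0 0 0.02 20 0.5;0 0 0.02 24 0.5;0 0 0.02 28 0.5;0 0 0.02 32 0.5;0 0 0.02 32 0.5")

```text
t: 8.68
eef_pos: [0.6555, 0.1302, 0.0744]
orientation: [0.0, 0.937, 0.349, 0.001]
ft_force: [0.2, 1.2, 10.1]
width: 0.0087
grasp_force: 60.3
```

Run:
```python
from h import *
s=r.state(); print(s['eef_pos'],s['ft_force'],s['wrist_torque'],s['width'],s['grasp_force'],math.degrees(2*np.arctan2(s['orientation'][2],s['orientation'][1])))
```

```text
[0.65552674 0.13020494 0.07441054] [ 0.24579125  1.15066391 10.05408065] [ 0.00930366 -0.00916452 -0.04395289] 0.008732796575146393 60.28266906738281 40.91011672022216
```

Request:
step_arm(rows="0 0 0 4 0.5;0 0 0 8 0.5;0 0 0 12 0.5;0 0 0 16 0.5;0 0 0 20 0.5;0 0 0 24 0.5;0 0 0 28 0.5;0 0 0 28 0.5")

```text
t: 9.35
eef_pos: [0.6556, 0.1302, 0.0744]
orientation: [0.0, 0.994, 0.112, 0.001]
ft_force: [0.3, -0.9, 9.4]
width: 0.009
grasp_force: 60.3
```

Run:
```python
from h import *
s=r.state(); print(s['eef_pos'],s['ft_force'],s['wrist_torque'],s['width'],s['grasp_force'],math.degrees(2*np.arctan2(s['orientation'][2],s['orientation'][1])))
```

```text
[0.65556365 0.13017146 0.07443402] [ 0.2666645  -0.90915797  9.36288479] [-0.11391258 -0.07041188 -0.02690639] 0.008969590331769561 60.27516067028046 12.911492315959691
```

Request:
step_arm(rows="-0.02 0 0 3 0.5;-0.02 0 0 6 0.5;-0.02 0 0 9 0.5;-0.02 0 0 12 0.5;-0.02 0 0 14 0.5;-0.02 0 0 14.7 0.5;-0.02 0 0 14.7 0.5;-0.02 0 0 14.7 0.5")

```text
t: 10.02
eef_pos: [0.6555, 0.13, 0.0745]
orientation: [-0.0, 1.0, -0.013, 0.001]
ft_force: [2.1, -1.9, 9.0]
width: 0.0086
grasp_force: 60.3
```

Run:
```python
from h import *
s=r.state(); print(s['eef_pos'],s['ft_force'],s['wrist_torque'],s['width'],s['grasp_force'],math.degrees(2*np.arctan2(s['orientation'][2],s['orientation'][1])))
```

```text
[0.65550752 0.12998658 0.07449233] [ 2.07998329 -1.93228438  9.02050886] [-0.30600951 -0.33055581  0.00194335] 0.008643715115682305 60.255555510520935 -1.5296712436112905
```

Request:
step_arm(rows="0.02 0 -0.05 0.3 0.5;0.02 0 -0.1 0.3 0.5;0.02 0 -0.15 0.3 0.5;0.02 0 -0.2 0.3 0.5;0.02 0 -0.25 0.3 0.5;0.02 0 -0.3 0.3 0.5;0.02 0 -0.3 0.3 0.5")

```text
t: 10.6
eef_pos: [0.6556, 0.13, 0.0771]
orientation: [-0.0, 1.0, -0.016, 0.001]
ft_force: [2.7, -2.0, 6.8]
width: 0.0087
grasp_force: 59.8
```

Run:
```python
from h import *
s=r.state(); print(s['eef_pos'],s['ft_force'],s['wrist_torque'],s['width'],s['grasp_force'],math.degrees(2*np.arctan2(s['orientation'][2],s['orientation'][1])))
```

```text
[0.65555991 0.13001775 0.07707757] [ 2.6987059  -1.99235608  6.792121  ] [-0.16445156 -0.44512189 -0.01457172] 0.008670793823367148 59.83128368854523 -1.8206533544083305
```

Request:
step_arm(rows="0.03 0 -0.05 0 0.5;0.03 0 -0.1 0 0.5;0.03 0 -0.13 0 0.5;0.03 0 -0.13 0 0.5")

```text
t: 10.93
eef_pos: [0.6555, 0.13, 0.0778]
orientation: [-0.0, 1.0, -0.016, 0.001]
ft_force: [4.6, -0.9, 4.3]
width: 0.0088
grasp_force: 59.3
```

Run:
```python
from h import *
s=r.state(); print(s['eef_pos'],s['ft_force'],s['wrist_torque'],s['width'],s['grasp_force'],math.degrees(2*np.arctan2(s['orientation'][2],s['orientation'][1])))
```

```text
[0.65553191 0.13001784 0.07781308] [ 4.61012944 -0.85647405  4.30451283] [-0.1555081  -0.87491148  0.03392488] 0.008761751665107245 59.290825724601746 -1.8206484162095289
```

Request:
step_arm(rows="0.02 0 -0.03 0 0.5;0.02 0 -0.05 0 0.5;0.02 0 -0.05 0 0.5;0.02 0 -0.05 0 0.5")

```text
t: 11.27
eef_pos: [0.6555, 0.13, 0.0779]
orientation: [0.0, 1.0, -0.016, 0.0]
ft_force: [5.6, -1.7, -0.2]
width: 0.009
grasp_force: 58.8
```

Run:
```python
from h import *
s=r.state(); print(s['eef_pos'],s['ft_force'],s['wrist_torque'],s['width'],s['grasp_force'],math.degrees(2*np.arctan2(s['orientation'][2],s['orientation'][1])))
c=cap('wrist','w5')
cv2.imwrite('pics/w5b.png',cv2.convertScaleAbs(cv2.resize(c['img'][140:300,150:363],(800,600),interpolation=cv2.INTER_CUBIC),alpha=1.8))
```

```text
[0.65554242 0.13000114 0.07785722] [ 5.59162556 -1.7341971  -0.22522103] [-0.16867453 -1.10300918  0.04232171] 0.009029656581696995 58.84763181209564 -1.8177190025223748
```

View pics/w5b.png

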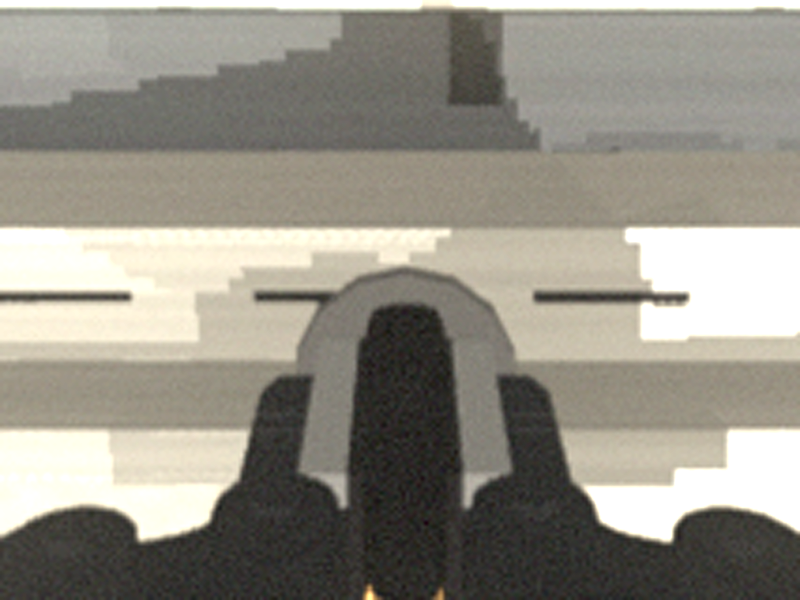

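It stalled at z 0.0779, which is exactly the caught height, with the vertical load now taken by the lips; the wing stands square across the slot. Open gently.

Request:
step_arm(rows="0 0 0 0 1.0;0 0 0 0 1.2;0 0 0 0 1.5;0 0 0 0 2;0 0 0 0 2.5;0 0 0 0 3;0 0 0 0 3", squeeze=20)

```text
t: 11.9
eef_pos: [0.6552, 0.1301, 0.078]
orientation: [-0.0, 1.0, -0.016, -0.0]
ft_force: [0.0, 0.5, 0.5]
width: 0.0301
grasp_force: 0.0
```

Run:
```python
from h import *
s=r.state(); print(s['eef_pos'],s['ft_force'],s['wrist_torque'],s['width'],s['grasp_force'])
```

```text
[0.65519728 0.13008716 0.07797358] [0.0292653  0.49455456 0.46281422] [ 0.05890617  0.02173569 -0.00853657] 0.030095416384418403 0.0
```

Released. Lift straight up and back, then check.

Request:
step_arm(rows="0 0 -1 0 3.5;0 0 -3 0 4;0 0 -6 0 5;0 0 -10 0 5;-4 0 -12 0 5;-7 0 -12 0 5;-7 0 -12 0 5;-7 0 -12 0 5;-7 0 -12 0 5")

```text
t: 12.65
eef_pos: [0.5855, 0.1323, 0.1987]
orientation: [-0.0, 1.0, -0.016, 0.0]
ft_force: [-1.1, 0.3, -0.1]
width: 0.0502
grasp_force: 0.0
```

Run:
```python
from h import *
c=cap('wrist','w6'); s=r.state(); print(s['eef_pos'],c['origin'])
for z in(.0328+.049,.0463): print(px(c,[.6552,.1298,z]))
u,v=map(int,px(c,[.6552,.1298,.08])); a=c['img'][v-60:v+60,u-80:u+80]
cv2.imwrite('pics/w6b.png',cv2.convertScaleAbs(cv2.resize(a,(800,600),interpolation=cv2.INTER_CUBIC),alpha=1.8)); print(u,v)
```

```text
[0.58575229 0.13225689 0.19818357] [0.65921389 0.1302391  0.32256284]
(np.float64(258.4690332505582), np.float64(100.47674829881113))
(np.float64(258.37212167955397), np.float64(99.7610612414856))
258 100
```

View pics/w6b.png

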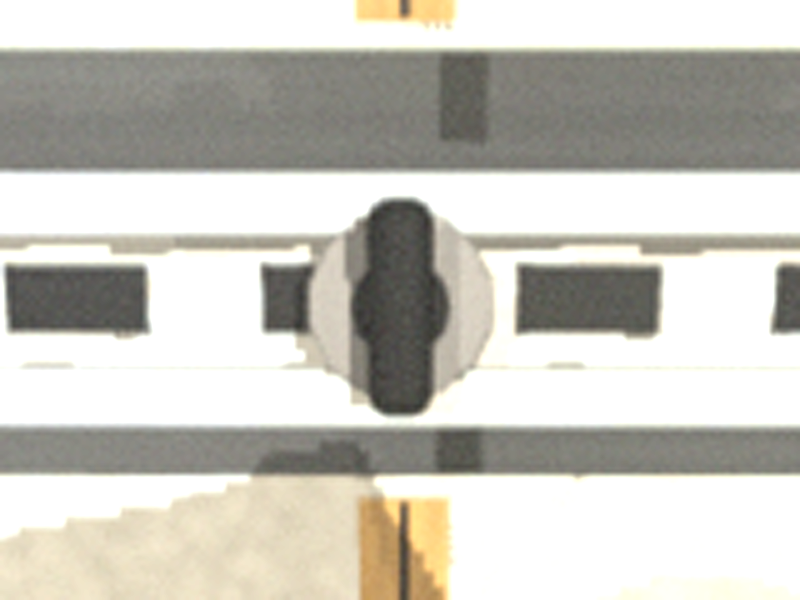

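The wing at (401,306) stands square across the slot, upright, and in line with both pencil lines (x≈403). Hand in.

```bash
python3 -c "
from station import r
print(r.finish_job())"
```

```text
the job is handed in; nothing more can be done
None
```

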